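# Push the check-weight carrier up into its stand and close the hasp

## Task

Put the orange check-weight carrier away in the blue stand: carry it by its top handle, set it down on the loading ramp, below the lip and with its end grip toward you, and let go; the upper tier leaves no room for a hand, so then take it by the end grip and push it up the ramp until its rear edge drops down behind the lip. Then swing the hasp fully shut over its staple by the red knob. Keep the carrier upright, and do not disturb the other things on the bench.

Things in the scene. Friction and masses are not known exactly. Their poses are not given: they have to be found in the camera images.
- carrier: orange check-weight carrier: an open plastic crate 110 mm long (its x), 76 mm wide (y), walls 42 mm high, about 0.6 kg, small weights fixed in foam below the wall tops, a grey carrying handle on top and a grey end grip at its rear. Origin: centre of the underside; +x points from the end grip to the plain front end, +z up.
- carrier_handle (a point): middle of the carrying handle: a grey bar 106 mm long along the carrier's x, 12 mm thick (y), 16 mm tall, its centre 62 mm above the carrier's underside. Axes as the carrier.
- carrier_grip (a point): grip point of the end grip: a grey upright blade, 12 mm thick (carrier's y), 22 mm tall, that stands out 34 mm behind the rear wall. The point is 75 mm behind the carrier's centre (20 mm behind the rear wall) and 37 mm above the underside. Axes as the carrier.
- lane: sloping lane of the blue stand. Origin: on the lane floor at the inner face of the lip, on the centre line, 27.5 mm above the bench; x runs up the slope (0.20 rad) away from the robot, y to the left, z square to the slope. Floor at z = 0, from the lip to a stop at x = 120 mm; 84 mm wide between walls 23 mm high. The seated carrier has its origin at x = 55 to 65 mm, z = 0, its end grip over the ramp.
- ramp (a point): middle of the ramp's surface, an aluminium plate 160 mm long and 124 mm wide in one plane (axes as the lane; 80 mm before the lip, 8 mm above the plane of the lane floor). Low rails, 11 mm high, narrow from 108 to 84 mm over its last 75 mm. Polished: the carrier slides on it with friction about 0.4 and stays where it is put.
- lip (a point): middle of the lip: the ramp's upper edge, marked by a yellow stripe; behind it the lane floor lies 8 mm lower. Axes as the lane.
- stand: blue frame of the stand, fixed; origin on the bench below the lip, x ahead, y left. Its level upper tier, with a parts box on it, covers the lane from 59 to 135 mm beyond the lip, underside 138 mm above the bench: no room for a gripper there. Two posts, 10 mm square and 88 mm high, stand 40 mm before the lip, 68 mm left and right of the centre line.
- hasp (a joint): angle of the hasp on the right-hand post, rad: 0 is shut (steel strap across the ramp behind the carrier, its slot over the staple on the left-hand post), about 2 is wide open (strap swung toward the robot and out to the right); range 0 to 2.3. Vertical hinge axis, light friction (0.04 N m), stays where it is left.
- hasp_hinge (a point): point on the hasp's vertical hinge axis at the height of the knob's grip point, 104 mm above the bench. The strap is a plate 4 mm thick, 153 mm long from the axis, from 60 to 82 mm above the bench.
- hasp_knob (a point): grip point of the hasp's red upright knob: a round post of 14 mm diameter rising from the strap's upper edge to 118 mm above the bench, 100 mm from the hinge axis; the point is at 104 mm. Its y axis points from the hinge along the strap; seen from above, opening turns the strap counter-clockwise.
- side_cutters: red-handled side cutters, 118 mm long, lying at the back left. A bystander; origin at the centre of its underside.
- marker: red and white marker pen, 135 mm long, lying to the right of the stand. A bystander; origin at the centre of its underside.
- weight_500: loose 500 g steel check weight, 39 mm across, 63 mm high, standing to the right of the stand's rear. A bystander; origin at the centre of its underside.
- caliper: digital caliper, 232 x 75 mm, 15 mm high, lying in front of the bench supply. A bystander; origin at the centre of its underside.
- driver_yellow: yellow screwdriver, 152 mm long, lying just left of the stand. A bystander; origin at the centre of its underside.
- masking_tape: roll of masking tape, 96 mm across, 25 mm high, at the back left. A bystander; origin at the centre of its underside.
- mouse: black computer mouse, 114 mm long, on its mat at the left. A bystander; origin at the centre of its underside.

How it is judged:
On the way, in this order (a step that is already met when the one before it is completed fails the run):
1. the carrier stands on the ramp below the lip, end grip toward the robot, and is let go (x of carrier in the frame of lane between -0.135 and -0.05 m and y of carrier in the frame of lane between -0.03 and 0.03 m and z of carrier in the frame of lane between 0.003 and 0.013 m and angle between the z axis of carrier and the z axis of lane, either way round below 0.09 rad and angle between the x axis of carrier and the x axis of lane, either way round below 0.35 rad and x of carrier_grip in the frame of lane below -0.1 m and contact force between the fingers and carrier below 0.1 N and linear speed of carrier below 0.02 m/s), for 0.15 s.
2. the carrier has dropped behind the lip, flat on the lane floor, and is let go, the hasp still open (x of carrier in the frame of lane between 0.052 and 0.069 m and y of carrier in the frame of lane between -0.008 and 0.008 m and z of carrier in the frame of lane between -0.003 and 0.003 m and angle between the z axis of carrier and the z axis of lane, either way round below 0.05 rad and x of carrier_grip in the frame of lane below 0 m and contact force between the fingers and carrier below 0.1 N and linear speed of carrier below 0.02 m/s and value of joint hasp above 0.5 rad), for 0.2 s.
At the end, for the whole second after the job is handed in: The carrier lies flat on the lane floor behind the lip (origin 52 to 69 mm past the lip and within 3 mm of the floor, end grip toward the robot), at rest and released, and the hasp is shut to within 0.08 rad (x of carrier in the frame of lane between 0.052 and 0.069 m and y of carrier in the frame of lane between -0.008 and 0.008 m and z of carrier in the frame of lane between -0.003 and 0.003 m and angle between the z axis of carrier and the z axis of lane, either way round below 0.05 rad and x of carrier_grip in the frame of lane below 0 m and contact force between the fingers and carrier below 0.1 N and linear speed of carrier below 0.02 m/s and value of joint hasp below 0.08 rad); the robot touches nothing.
It fails at once if the carrier is tipped by more than 0.6 rad (angle between carrier's own z axis and vertical above 0.6 rad).
It fails at once if a bystander is moved by more than 25 mm (distance of any of side_cutters, marker, weight_500, caliper, driver_yellow, masking_tape, mouse from where it was at the start of the episode above 0.025 m).
It also fails if it takes over 59 s, if anything falls off the work surface, if the arm or the gripper's body presses on something with over 40 N, if the wrist force passes 120 N, or if a joint passes its speed limit or range.

## Robot

A 6-joint arm with a two-finger parallel gripper is mounted at the origin on a cart in front of the work surface, level with it; the furniture and walls round the work are solid. World frame = base frame: x ahead of the robot, y to its left, z up, the work surface at z = 0. Lengths are in m, angles in rad, forces in N, time in s.
With the tool pointing down it reaches from about 0.35 to 0.775 m from the base axis. Payload 5.5 kg.
Tool frame: the origin (TCP) lies at the very end of the fingers, on their centre line; the grasp point (between the pads) lies env.hold_point_z behind it (env.hold_point_z is the distance from the TCP to the grasp point, in m); z points along the fingers, y is the line along which they close (so a half turn about z gives the same grasp; the last joint's range is limited). The gripper opens to 85 mm and grips with 20 to 120 N. Pads are 22 mm wide; open, the fingers measure 114 mm over their backs; the gripper's body (76 mm by 85 mm) begins 54 mm behind the grasp point. The pads swing forward as they close: fully open they stand 13 mm farther back than shut.
Start: joints at [-1.315, 0.313, 0.046, 1.304, 0, 1.431], TCP at [0.222, -0.531, 0.231] pointing down, gripper open.
Joint ranges: [-2.76, 2.76], [-0.86, 1.69], [-1.03, 1.26], [-2.2, 2.34], [-1.47, 1.5], [-3.14, 3.14]. Speed limits (rad/s): [2.57, 2.57, 3.14, 3.14, 3.14, 3.14].

## Interface

Orientations are given as a unit quaternion [w, x, y, z].
In Python, from workcell import env gives the robot as it stands.
- The arm moves only by the tool carry_out, never from a script. Its argument "steps" is a list of rows, each a list of 3 entries, a list of its own where there are three numbers: the turn, a rotation vector about the tool's x, y, z in degrees, then the shift along the tool's x, y, z in cm, then the closure in counts, from 0 (fully open) to 255 (shut). A call has exactly 8 rows; each row is the pose to reach, as a shift and turn from the pose commanded when the call began, along the tool's axes at that moment; what a row does not reach only later rows make up. A row lasts 1/8 s, in which the tool goes at most 62.5 mm and 10.7 degrees, less where a joint would pass 70% of its speed; a pose out of reach is approached as far as the arm can. A call with a gripper value outside its range is refused whole. The fingers move at their own pace and stop on an object; "force" is the grip in N (left out, the last holds). Time passes only in rows, so rows that repeat a pose let the fingers close, or fill a call up. It gives the time, the measured TCP pose, the force, the opening and the grip force at its end, in the units of the state.
- env.get_state(): the state, without advancing time (a new reading comes with each control period).
- env.read_camera(name): name is "scene" or "top"; returns (picture, depth): 400x640x3 uint8, red, green, blue; 400x640 float32, m along the optical axis (not along the pixel's ray), 0 where there is no reading.
- env.get_calibration(name): a dict with "fx", "fy", "cx", "cy" (pixels), "origin" and "orientation" of the camera in the world. Camera axes: x right, y up, looking along -z (the intrinsics and any distortion apply to the point x, -y, -z); pixel columns grow to the right and rows downward; lengths in m; the calibration is good to about 2 mm. A picture is of the moment at which its call begins. get_calibration takes no time and is no camera call.
- env.hand_in(): hands the job in; it is judged then, once.
The state is a dict: "clock": time; "joint_pos": joint angles; "qvel": joint speeds; "tau": joint torques, N m; "tcp_pos": TCP position; "orientation": TCP orientation; "wrist_force": force on the tool from outside, world axes, zero at the start; "ft_torque": the same for the moment, N m; "finger_gap": finger opening in m; "grip_force": force on a finger pad.
Only numpy, scipy, OpenCV 4.12 (cv2) and the standard library are available. Lean on these libraries where they do the work, as an engineer would, in place of code of your own. Each camera call takes 0.05 s, during which the arm holds its last target. There are 200 camera calls.

## Working session

There is one attempt and no reset: what is moved stays moved. The work goes in short steps, Python scripts to look and compute and a tool call to move; the robot and the scene stay as the last step left them, time stands still between calls to the robot, and variables do not carry over. Pictures are saved under pics/ and viewed, at most 10 in all, crops included, and the job is handed in when it is done.

Besides the shell and the picture viewer there is one more tool, called after ">>>" as name([rows], argument=value, ...), one row to a line, values as JSON. carry_out: Moves the arm, as the interface text tells. Its arguments: {"type":"object","properties":{"steps":{"type":"array","items":{"type":"array"}},"force":{"type":"number"}},"required":["steps"]}

```bash
mkdir -p pics; ls
cat > h.py <<'E'
import numpy as np, cv2
from scipy.spatial.transform import Rotation as R
from workcell import env
def Rq(q): return R.from_quat([q[1],q[2],q[3],q[0]])
def cloud(name):
    im,d=env.read_camera(name); c=env.get_calibration(name)
    v,u=np.mgrid[0:400,0:640]
    p=np.stack([(u-c['cx'])/c['fx']*d,-(v-c['cy'])/c['fy']*d,-d],-1)
    P=p@Rq(c['orientation']).as_matrix().T+np.array(c['origin']); P[d==0]=np.nan
    return im,d,P
def save(im,n): cv2.imwrite('pics/'+n+'.png',cv2.cvtColor(im,cv2.COLOR_RGB2BGR))
E
python3 - <<'E'
from h import *
print(env.hold_point_z, env.get_state())
for n in('scene','top'):
    print(env.get_calibration(n)); im,d,P=cloud(n); save(im,n); np.savez(n,im=im,d=d,P=P)
E
```

```text
pics
0.0187 {'clock': 0.0, 'joint_pos': array([-1.31463917e+00,  3.13988882e-01,  4.49428371e-02,  1.30361800e+00,
       -1.85728532e-06,  1.43119937e+00]), 'qvel': array([ 0.00087564,  0.00144162,  0.00043764, -0.0002433 , -0.0007756 ,
        0.00020042]), 'tau': array([-1.35229609e-03, -4.80623925e+01,  2.98533386e+01,  1.92734582e-02,
       -2.63910442e-04,  8.74941719e-06]), 'tcp_pos': array([ 0.22151977, -0.530035  ,  0.23040067]), 'orientation': array([-9.32219765e-04,  9.80485705e-01,  1.96588173e-01, -5.53216792e-05]), 'wrist_force': array([-0.63538506, -1.03947882,  0.37273719]), 'ft_torque': array([ 0.01390373, -0.00830091,  0.03507695]), 'grip_force': 0.0, 'finger_gap': 0.08512233030956293}
{'fx': 413.53782345541214, 'fy': 413.53782345541214, 'cx': 312.92676553769, 'cy': 197.7523303042905, 'origin': array([0.01322067, 0.72563864, 0.89835515]), 'orientation': array([-0.33412503, -0.1397367 ,  0.35917379,  0.86013273])}
{'fx': 415.4102631856786, 'fy': 415.4102631856786, 'cx': 312.87624535277297, 'cy': 201.31639343754549, 'origin': array([0.31733174, 0.12128444, 1.17955505]), 'orientation': array([ 0.70886284,  0.07883188, -0.0739854 , -0.6970116 ])}
```

View pics/scene.png

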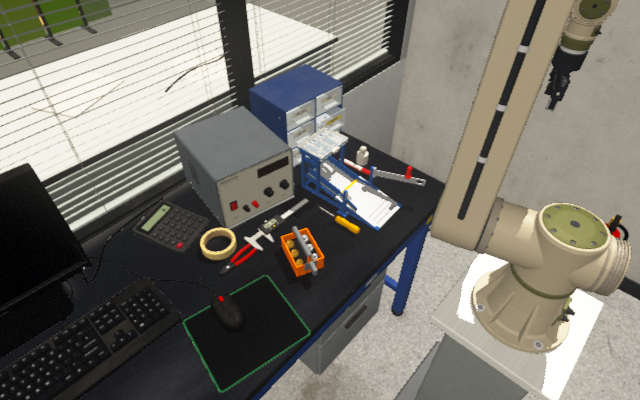

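View pics/top.png

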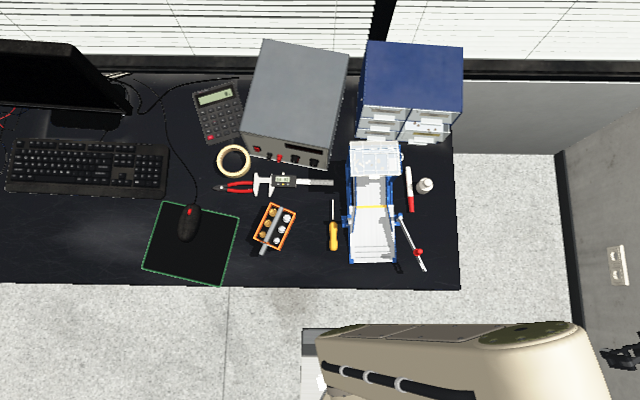

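The scene view shows the carrier at about (300,250) and the stand at (345,190). In the top view the carrier is at (274,228) with its grip toward the robot at (263,252). The yellow lip is at (370,207) and the red knob at (418,252), with the hasp open. Next I measure these.

```bash
python3 - <<'E'
from h import *
for n in('top','scene'):
    z=np.load(n+'.npz'); im,P=z['im'],z['P']; hsv=cv2.cvtColor(im,cv2.COLOR_RGB2HSV); H,S,V=[hsv[...,i].astype(int) for i in range(3)]
    X,Y,Z=[P[...,i] for i in range(3)]
    on=(X>.3)&(X<.9)&(Y>-.3)&(Y<.4)
    print(n,'bench z',np.nanmedian(Z[on&(V<40)]))
    # carrier
    o=on&(H>5)&(H<18)&(S>180)&(V>120)&(Z<.08)&(Z>0.034)&(Y>.1)
    q=P[o]; print('orange top',len(q),np.nanmedian(q,0))
    r=cv2.minAreaRect(q[:,:2].astype(np.float32)*1000);print(r)
    c=np.array(r[0])/1000
    g=on&(np.hypot(X-c[0],Y-c[1])<.12)&(S<70)&(V>70)&(V<200)&(Z>.055)&(Z<.085)
    g1=P[g]; print('handle',len(g1),g1.mean(0),np.nanmax(g1[:,2]),cv2.minAreaRect(g1[:,:2].astype(np.float32)*1000))
    g=on&(np.hypot(X-c[0],Y-c[1])<.12)&(S<70)&(Z>.03)&(Z<.054)&(X<c[0]-.055)
    if g.sum(): print('grip',g.sum(),P[g].mean(0),np.ptp(P[g],axis=0))
    y=on&(H>22)&(H<34)&(S>150)&(V>120)&(Y<0.02)
    m,l,st,ce=cv2.connectedComponentsWithStats(y.astype(np.uint8))
    for i in range(1,m):
        if st[i,4]>8:
            q=P[l==i]; print('yellow',st[i,4],np.nanmean(q,0),np.nanmin(q,0),np.nanmax(q,0))
    rd=on&((H<5)|(H>174))&(S>150)&(V>80)&(Y<0.0)
    m,l,st,ce=cv2.connectedComponentsWithStats(rd.astype(np.uint8))
    for i in range(1,m):
        if st[i,4]>5: q=P[l==i]; print('red',st[i,4],ce[i],np.nanmean(q,0),np.nanmin(q,0),np.nanmax(q,0))
    b=on&(H>100)&(H<125)&(S>120)&(Y<0.02)&(X<.72)&(Z>.08)&(Z<.097)
    m,l,st,ce=cv2.connectedComponentsWithStats(b.astype(np.uint8))
    for i in range(1,m):
        if st[i,4]>4: q=P[l==i]; print('post?',st[i,4],ce[i],np.nanmean(q,0),np.ptp(q,axis=0))
E
python3 - <<'E'
import cv2
im=cv2.imread('pics/top.png')
cv2.imwrite('pics/topc.png',cv2.resize(im[130:290,230:450],None,fx=3.6,fy=3.6,interpolation=2))
E
```

```text
top bench z 0.0018101060318771456
orange top 52 [0.49640829 0.24981365 0.04296676]
((497.60821533203125, 240.44552612304688), (75.95314025878906, 112.0403060913086), 66.74809265136719)
handle 161 [0.49388092 0.23927368 0.06949347] 0.07720215509445616 ((497.52508544921875, 238.2793426513672), (12.337828636169434, 104.24554443359375), 66.73129272460938)
grip 63 [0.42980974 0.26538027 0.0461945 ] [0.02729863 0.0292413  0.0233248 ]
red 86 [410.69767442 203.79069767] [ 0.57101283 -0.14885674  0.01398423] [ 0.54687537 -0.15950228 -0.00094335] [ 0.5944073  -0.13832014  0.02211543]
red 60 [417.48333333 251.51666667] [ 0.42715927 -0.14472466  0.09020917] [ 0.41803218 -0.17969391 -0.00263842] [ 0.44647223 -0.13342206  0.12222678]
post? 8 [393.25 177.25] [ 0.62790842 -0.08661425  0.08844022] [0.00435394 0.00905361 0.01470528]
post? 12 [399.         214.08333333] [ 0.52618801 -0.09951107  0.08830727] [0.0091263  0.00891626 0.0128672 ]
scene bench z 0.0007544356315284939
orange top 269 [0.49774702 0.23922274 0.04208162]
((498.116943359375, 242.7242431640625), (78.36630249023438, 115.6949539184570
[... 210 characters left out ...]
 0.27178887 0.04411643] [0.02768186 0.03175512 0.02056672]
yellow 24 [ 0.55744572 -0.03982305  0.03529428] [ 0.55338639 -0.06703096  0.03247456] [ 0.56057757 -0.01237091  0.03839399]
red 43 [365.13953488 170.8372093 ] [ 0.57634485 -0.14088448  0.01407736] [ 0.53172385 -0.16760705 -0.00176555] [ 0.60213323 -0.09467285  0.06495051]
red 69 [408.34782609 172.23188406] [ 0.42910759 -0.14722255  0.09065397] [ 0.41813319 -0.27034845 -0.0030998 ] [ 0.48002785 -0.12941466  0.12059701]
post? 15 [341.8        153.93333333] [ 0.63103998 -0.08227568  0.0891416 ] [0.00814225 0.00907536 0.01626737]
post? 11 [371.36363636 167.36363636] [ 0.52563542 -0.09469724  0.0871161 ] [0.00932362 0.0101214  0.01018793]
```

View pics/topc.png

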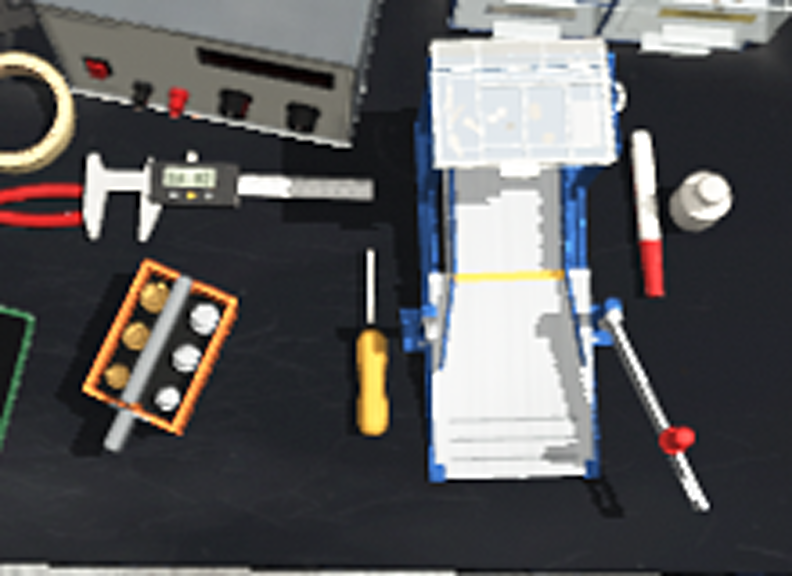

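The close crop confirms it: the lip stripe runs from (455,277) to (563,273). The ramp spans x 435-597, the strap runs from the hinge at (612,310) to (703,505), and the knob is at (677,438). Next I fit the stand pose.

Run:
```python
from h import *
for n in('top','scene'):
    z=np.load(n+'.npz'); im,P=z['im'],z['P']; hsv=cv2.cvtColor(im,cv2.COLOR_RGB2HSV); H,S,V=[hsv[...,i].astype(int) for i in range(3)]
    X,Y,Z=[P[...,i] for i in range(3)]
    y=(H>20)&(H<36)&(S>70)&(V>120)&(Y<0.005)&(Y>-.12)&(X>.5)&(X<.6)&(Z>.025)&(Z<.045)
    q=P[y]; vx,vy,x0,y0=cv2.fitLine(q[:,:2].astype(np.float32),cv2.DIST_HUBER,0,.01,.01).ravel()
    print(n,'lip',len(q),q.mean(0),q.min(0),q.max(0),'normal yaw',np.arctan2(-vx,vy) if vy>0 else np.arctan2(vx,-vy))
    # ramp plane
    m=(S<60)&(V>90)&(X>.39)&(X<.545)&(Y<.02)&(Y>-.11)&(Z<.05)&(Z>0.002)
    q=P[m]
    for _ in range(4):
        c=np.linalg.lstsq(np.c_[q[:,:2],np.ones(len(q))],q[:,2],rcond=None)[0]
        r=q[:,2]-np.c_[q[:,:2],np.ones(len(q))]@c; q=q[abs(r)<.003]
    print('plane',len(q),c,'slope',np.arctan(np.hypot(c[0],c[1])),'yaw',np.arctan2(c[1],c[0]),'rms',r.std())
    print(cv2.minAreaRect(q[:,:2].astype(np.float32)*1000))
    # hasp strap: points z .06-.09 right of stand
    s=(X>.36)&(X<.54)&(Y<-.085)&(Y>-.21)&(Z>.066)&(Z<.09)&(S<90)&(V>90)
    q=P[s]; l=cv2.fitLine(q[:,:2].astype(np.float32),cv2.DIST_HUBER,0,.01,.01).ravel(); print('strap',len(q),l,q.min(0),q.max(0))
    k=(X>.36)&(X<.54)&(Y<-.085)&(Y>-.21)&(Z>.09)&(Z<.13)&(S>130)&((H<6)|(H>174))
    q=P[k]; print('knob',len(q),q.mean(0),q.min(0),q.max(0))
    b=(H>100)&(H<125)&(S>120)&(Y<0.06)&(Y>-.14)&(X<.55)&(X>.49)&(Z>.07)&(Z<.11)
    m,l,st,ce=cv2.connectedComponentsWithStats(b.astype(np.uint8))
    for i in range(1,m):
        if st[i,4]>3: q=P[l==i]; print('post',st[i,4],q.mean(0),q.min(0),q.max(0))
```

```text
top lip 61 [ 0.55695572 -0.03406069  0.03697244] [ 0.55423222 -0.06834577  0.02935522] [0.56253706 0.00448256 0.04165564] normal yaw 0.033352923
plane 1658 [ 0.20295485  0.01041986 -0.07649848] slope 0.2004918607784022 yaw 0.05129574417694378 rms 0.0014728887577685227
((474.4380187988281, -38.53472900390625), (140.70562744140625, 117.90593719482422), 1.0997644662857056)
strap 121 [ 0.90882593  0.41717556  0.4529773  -0.12885411] [ 0.3775285  -0.16465901  0.06604108] [ 0.52168047 -0.09639297  0.08988762]
knob 39 [ 0.42482111 -0.13996904  0.11172201] [ 0.41879967 -0.14735382  0.09046246] [ 0.43182766 -0.1350535   0.12222678]
post 15 [ 0.52568619 -0.09881807  0.086306  ] [ 0.52023909 -0.10458744  0.07659173] [ 0.5293654  -0.09567118  0.09330817]
post 12 [0.51867004 0.03523865 0.08885336] [0.51567594 0.03108513 0.08661383] [0.52178697 0.03929709 0.090535  ]
scene lip 34 [ 0.55766019 -0.03444177  0.03504927] [ 0.55338639 -0.06703096  0.03231459] [0.56117891 0.0038803  0.03839399] normal yaw 0.0021718305
plane 1114 [ 0.20204771  0.00853457 -0.07732151] slope 0.199536836229655 yaw 0.042215298044463244 rms 0.0014518999076611877
((473.7318420410156, -37.960205078125), (140.94891357421875, 116.35856628417969), 1.2553417682647705)
strap 238 [ 0.9083414   0.41822943  0.45749268 -0.12372518] [ 0.37988933 -0.16227278  0.06611108] [ 0.52156549 -0.09065779  0.08987206]
knob 45 [ 0.42494832 -0.13527624  0.10728651] [ 0.41934687 -0.14450592  0.09023787] [ 0.4321657  -0.12969699  0.12059701]
post 16 [ 0.52538531 -0.09435059  0.08370817] [ 0.52083529 -0.10054471  0.07118532] [ 0.53015891 -0.09042331  0.09122276]
post 12 [0.5186095  0.04202357 0.0813471 ] [0.5149863  0.03808924 0.07102139] [0.52262861 0.04399699 0.09016236]
```

```bash
cat >> h.py <<'E'
YAW=.045; LIP=np.array([.561,-.0315,.0275]); F=np.diag([-1.,1,-1])
RL=(R.from_euler('z',YAW)*R.from_euler('y',-.2)).as_matrix()
def lane(p): return LIP+RL@np.array(p)      # lane -> world
def tolane(p): return RL.T@(np.array(p)-LIP)
HZ=env.hold_point_z
def go(grasp,Robj,frac=1):  # grasp point in world, object frame; prints turn & shift
    s=env.get_state(); R0=Rq(s['orientation']).as_matrix(); Rt=Robj@F
    tcp=np.array(grasp)+Rt[:,2]*HZ
    print('turn',np.round(R.from_matrix(R0.T@Rt).as_rotvec(degrees=True),1),'shift cm',np.round(R0.T@(tcp-s['tcp_pos'])*100,2),'tcp',tcp.round(4))
E
cat > st.py <<'E'
from h import *
s=env.get_state(); print({k:np.round(s[k],4) for k in ('clock','tcp_pos','wrist_force','finger_gap','grip_force','joint_pos')}, 'xaxis',Rq(s['orientation']).as_matrix()[:,0].round(3),'zaxis',Rq(s['orientation']).as_matrix()[:,2].round(3))
E
python3 - <<'E'
from h import *
Rc=R.from_euler('z',-.405).as_matrix()
go([.45,-.10,.27],R.from_euler('z',.1).as_matrix())
go([.497,.241,.16],Rc)
E
```

```text
turn [-0.000e+00 -1.000e-01 -1.631e+02] shift cm [ 37.66 -30.88  -2.02] tcp [ 0.45   -0.1     0.2513]
turn [-0.000e+00 -1.000e-01 -1.341e+02] shift cm [ 55.14 -60.52   9.03] tcp [0.497  0.241  0.1413]
```

>>> carry_out([
  [[0, 0, -10], [5, -4, -2], 0],
  [[0, 0, -20], [10, -8, -2], 0],
  [[0, 0, -30], [15, -12, -2], 0],
  [[0, 0, -40], [20, -16, -2], 0],
  [[0, 0, -50], [25, -20, -2], 0],
  [[0, 0, -60], [29, -24, -2], 0],
  [[0, 0, -70], [33, -28, -2], 0],
  [[0, 0, -80], [37, -32, -2], 0],
], force=60)

```text
clock: 1.1
tcp_pos: [0.44, -0.0905, 0.2511]
orientation: [-0.0, 0.622, 0.783, -0.0]
wrist_force: [0.9, -0.4, -1.1]
finger_gap: 0.0853
grip_force: 0.0
```

```bash
python3 st.py; python3 -c "
from h import *
go([.497,.241,.13],R.from_euler('z',-.405).as_matrix())"
```

```text
{'clock': np.float64(1.1), 'tcp_pos': array([ 0.44  , -0.0905,  0.2511]), 'wrist_force': array([ 0.9122, -0.3587, -1.1144]), 'finger_gap': np.float64(0.0853), 'grip_force': np.float64(0.0), 'joint_pos': array([-0.382 ,  0.0637, -0.2141,  1.293 , -0.    ,  0.9614])} xaxis [-0.225  0.974 -0.   ] zaxis [-0. -0. -1.]
turn [ -0.   -0.  -53.8] shift cm [31.02 13.03 13.98] tcp [0.497  0.241  0.1113]
```

>>> carry_out([
  [[0, 0, -10], [5, 2, 2], 0],
  [[0, 0, -20], [10, 4, 4], 0],
  [[0, 0, -30], [16, 7, 6], 0],
  [[0, 0, -40], [22, 9, 8], 0],
  [[0, 0, -50], [27, 11, 10], 0],
  [[0, 0, -53.8], [31, 13, 11], 0],
  [[0, 0, -53.8], [31, 13, 11], 0],
  [[0, 0, -53.8], [31, 13, 11], 0],
])

```text
clock: 2.1
tcp_pos: [0.4979, 0.2379, 0.1408]
orientation: [-0.001, 0.204, 0.979, -0.001]
wrist_force: [0.3, -0.7, -0.6]
finger_gap: 0.0854
grip_force: 0.0
```

```bash
python3 st.py; python3 -c "
from h import *
go([.497,.241,.064],R.from_euler('z',-.405).as_matrix())"
```

```text
{'clock': np.float64(2.1), 'tcp_pos': array([0.4979, 0.2379, 0.1408]), 'wrist_force': array([ 0.2726, -0.6784, -0.6061]), 'finger_gap': np.float64(0.0854), 'grip_force': np.float64(0.0), 'joint_pos': array([ 3.006e-01,  3.132e-01, -1.802e-01,  1.079e+00, -5.000e-04,
        7.111e-01])} xaxis [-0.917  0.399  0.001] zaxis [-0.001 -0.001 -1.   ]
turn [-0.1 -0.1 -0.3] shift cm [0.2  0.26 9.55] tcp [0.497  0.241  0.0453]
```

>>> carry_out([
  [[0, 0, 0], [0.2, 0.2, 4], 60],
  [[0, 0, 0], [0.2, 0.2, 8], 60],
  [[0, 0, 0], [0.2, 0.2, 9.5], 60],
  [[0, 0, 0], [0.2, 0.2, 9.5], 60],
  [[0, 0, 0], [0.2, 0.2, 9.5], 255],
  [[0, 0, 0], [0.2, 0.2, 9.5], 255],
  [[0, 0, 0], [0.2, 0.2, 9.5], 255],
  [[0, 0, 0], [0.2, 0.2, 9.5], 255],
], force=60)

```text
clock: 3.1
tcp_pos: [0.4979, 0.2408, 0.0471]
orientation: [0.001, 0.204, 0.979, -0.0]
wrist_force: [-1.0, -2.1, 4.3]
finger_gap: 0.0107
grip_force: 64.1
```

>>> carry_out([
  [[0, 0, 0], [0, 0, 0], 255],
  [[0, 0, 0], [0, 0, 0], 255],
  [[0, 0, 0], [0, 0, -1], 255],
  [[0, 0, 0], [0, 0, -3], 255],
  [[0, 0, 0], [0, 0, -6], 255],
  [[0, 0, 0], [0, 0, -9], 255],
  [[0, 0, 0], [0, 0, -12], 255],
  [[0, 0, 0], [0, 0, -13], 255],
])

```text
clock: 4.1
tcp_pos: [0.4981, 0.2413, 0.1778]
orientation: [0.001, 0.204, 0.979, 0.001]
wrist_force: [0.6, -0.0, -5.0]
finger_gap: 0.0104
grip_force: 63.0
```

```bash
python3 st.py
python3 - <<'E'
from h import *
for n in('scene','top'):
    im,d,P=cloud(n); X,Y,Z=P[...,0],P[...,1],P[...,2]
    hsv=cv2.cvtColor(im,cv2.COLOR_RGB2HSV); H,S,V=[hsv[...,i].astype(int) for i in range(3)]
    o=(H>5)&(H<18)&(S>180)&(V>120)&(Y>.1)&(X>.35)&(X<.65)&(Z>.1); q=P[o]
    print(n,len(q),q.mean(0),q.min(0),q.max(0)); t=q[q[:,2]>np.percentile(q[:,2],97)-.012]
    print(cv2.minAreaRect(t[:,:2].astype(np.float32)*1000),t[:,2].max())
    if n=='scene': save(cv2.resize(im[120:320,200:440],None,fx=3,fy=3),'held')
# ramp target: carrier origin at lane (-.095,0,.008+.0x)
E
```

```text
{'clock': np.float64(4.1), 'tcp_pos': array([0.4981, 0.2413, 0.1778]), 'wrist_force': array([ 0.5865, -0.0499, -5.0295]), 'finger_gap': np.float64(0.0104), 'grip_force': np.float64(62.9591), 'joint_pos': array([ 3.0610e-01,  2.9090e-01, -1.1700e-01,  1.1608e+00,  2.0000e-04,
        7.1630e-01])} xaxis [-0.917  0.399 -0.001] zaxis [ 0.002  0.001 -1.   ]
scene 608 [0.48292649 0.26007752 0.15983913] [0.4318682  0.19504748 0.12901677] [0.56492904 0.30097161 0.24132241]
((499.47259521484375, 246.75808715820312), (84.60857391357422, 113.5782699584961), 66.5911865234375) 0.24132240983265307
top 27 [0.52411261 0.19044565 0.161101  ] [0.50727886 0.18378268 0.13604123] [0.54009342 0.20664098 0.17794847]
((526.1055908203125, 192.67359924316406), (35.40194320678711, 17.59833526611328), 18.525936126708984) 0.1779484663181412
```

View pics/held.png

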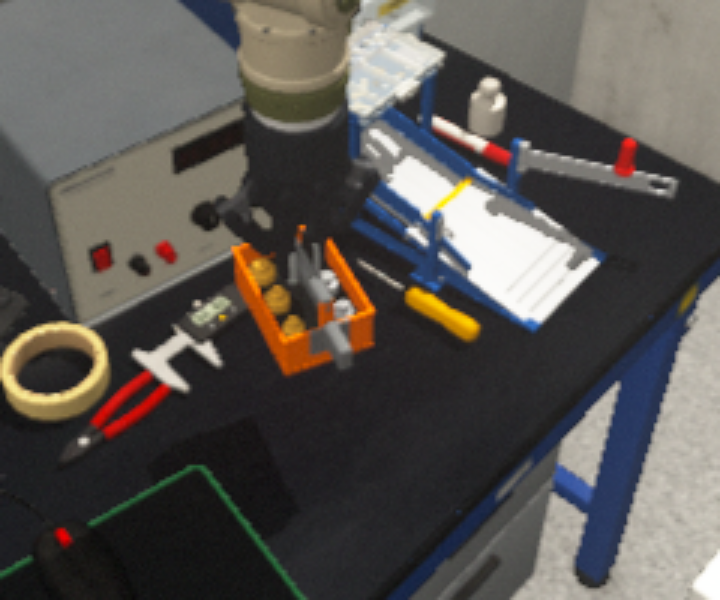

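The picture shows the carrier held level by its handle at (310,300), with its end grip toward the robot. The handle position from the TCP matches the mean of the two cameras, so the stand estimate from both views should be right.

Run:
```python
from h import *
go(lane([-.095,0,.008+.0655+.05]),RL)
go(lane([-.095,0,.008+.0655+.05])+np.array([0,0,.02]),R.from_euler('z',YAW).as_matrix())
```

```text
turn [ -2.6 -11.2 -26. ] shift cm [ -6.44 -27.5    6.53] tcp [ 0.4472 -0.0366  0.1113]
turn [  0.    0.1 -26.1] shift cm [ -6.11 -27.66   4.56] tcp [ 0.4435 -0.0368  0.131 ]
```

>>> carry_out([
  [[0, 0, -3], [-1, -4, 0], 255],
  [[0, 0, -8], [-2, -9, 0], 255],
  [[0, 0, -13], [-3, -14, 0], 255],
  [[0, 0, -18], [-4, -19, 0], 255],
  [[0, 0, -23], [-5, -24, 0], 255],
  [[0, 0, -26], [-6, -27, 1], 255],
  [[0, 0, -26], [-6.1, -27.6, 3], 255],
  [[0, 0, -26], [-6.1, -27.6, 4], 255],
])

```text
clock: 5.2
tcp_pos: [0.4414, -0.0366, 0.134]
orientation: [-0.002, -0.021, 1.0, 0.001]
wrist_force: [0.3, -0.1, -4.0]
finger_gap: 0.0103
grip_force: 62.8
```

```bash
python3 st.py
python3 - <<'E'
from h import *
go(lane([-.095,0,.008+.0655+.025]),RL)
go(lane([-.095,0,.008+.0655]),RL)
E
```

```text
{'clock': np.float64(5.2), 'tcp_pos': array([ 0.4414, -0.0366,  0.134 ]), 'wrist_force': array([ 0.2571, -0.135 , -3.9539]), 'finger_gap': np.float64(0.0103), 'grip_force': np.float64(62.8396), 'joint_pos': array([-2.6440e-01,  1.2030e-01, -4.4720e-01,  1.0073e+00,  1.0000e-04,
       -3.0600e-01])} xaxis [-0.999 -0.042  0.004] zaxis [-0.004  0.001 -1.   ]
turn [  0.1 -11.7  -0.2] shift cm [-1.09 -0.03  4.71] tcp [ 0.4522 -0.0364  0.0868]
turn [  0.1 -11.7  -0.2] shift cm [-1.6  -0.03  7.16] tcp [ 0.4571 -0.0362  0.0623]
```

>>> carry_out([
  [[0, -6, 0], [-0.5, 0, 1], 255],
  [[0, -11.7, 0], [-1, 0, 3], 255],
  [[0, -11.7, 0], [-1.1, 0, 4.5], 255],
  [[0, -11.7, 0], [-1.1, 0, 4.7], 255],
  [[0, -11.7, 0], [-1.1, 0, 4.7], 255],
  [[0, -11.7, 0], [-1.1, 0, 4.7], 255],
  [[0, -11.7, 0], [-1.1, 0, 4.7], 255],
  [[0, -11.7, 0], [-1.1, 0, 4.7], 255],
])

```text
clock: 6.2
tcp_pos: [0.4545, -0.0361, 0.0896]
orientation: [0.102, -0.022, 0.995, 0.002]
wrist_force: [-1.0, -0.6, -4.9]
finger_gap: 0.0107
grip_force: 62.8
```

```bash
python3 st.py
python3 - <<'E'
from h import *
go(lane([-.095,0,.008+.0655]),RL)
a=[]
for n in('scene','top'):
    im,d,P=cloud(n)
    c=im[160:240,330:440] if n=='scene' else im[180:280,330:440]
    a.append(cv2.resize(c,(440,400),interpolation=2))
save(np.hstack(a)[:, :800],'ramp1')
E
```

```text
{'clock': np.float64(6.2), 'tcp_pos': array([ 0.4545, -0.0361,  0.0896]), 'wrist_force': array([-0.9822, -0.5527, -4.856 ]), 'finger_gap': np.float64(0.0107), 'grip_force': np.float64(62.7823), 'joint_pos': array([-0.3016,  0.0329, -0.6924,  0.6526,  0.0685, -0.3383])} xaxis [-0.978 -0.042 -0.203] zaxis [ 0.203  0.009 -0.979]
turn [-0.   0.3 -0.1] shift cm [ 0.3  -0.02  2.72] tcp [ 0.4571 -0.0362  0.0623]
```

View pics/ramp1.png

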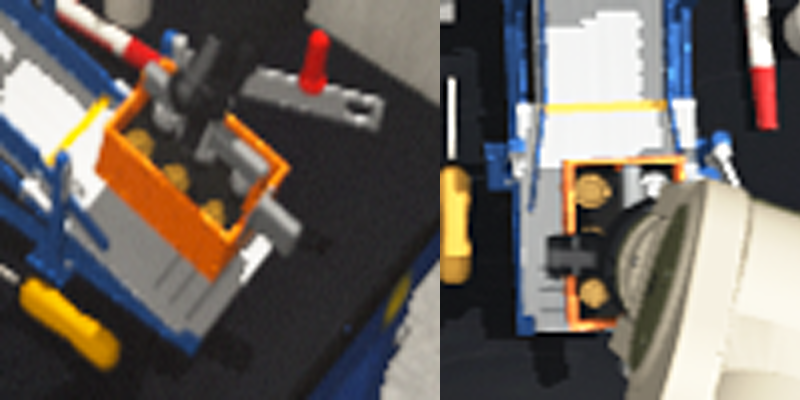

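The left half shows the carrier over the ramp, parallel to it with the grip toward the robot. In the right half its front edge runs from (567,160) to (685,160), centred once parallax is allowed for. I lower it now.

>>> carry_out([
  [[0, 0.3, 0], [0.3, 0, 1], 255],
  [[0, 0.3, 0], [0.3, 0, 1.8], 255],
  [[0, 0.3, 0], [0.3, 0, 2.2], 255],
  [[0, 0.3, 0], [0.3, 0, 2.4], 255],
  [[0, 0.3, 0], [0.3, 0, 2.5], 255],
  [[0, 0.3, 0], [0.3, 0, 2.6], 255],
  [[0, 0.3, 0], [0.3, 0, 2.6], 255],
  [[0, 0.3, 0], [0.3, 0, 2.6], 255],
])

```text
clock: 7.3
tcp_pos: [0.4567, -0.0359, 0.0634]
orientation: [0.099, -0.022, 0.995, 0.002]
wrist_force: [-0.4, 0.1, -4.6]
finger_gap: 0.0108
grip_force: 62.8
```

```bash
python3 st.py; python3 -c "
from h import *
go(lane([-.095,0,.008+.0655]),RL)"
```

```text
{'clock': np.float64(7.3), 'tcp_pos': array([ 0.4567, -0.0359,  0.0634]), 'wrist_force': array([-0.3596,  0.1091, -4.5684]), 'finger_gap': np.float64(0.0108), 'grip_force': np.float64(62.8444), 'joint_pos': array([-0.2983,  0.0758, -0.7228,  0.5841,  0.0662, -0.3353])} xaxis [-0.979 -0.042 -0.198] zaxis [ 0.198  0.008 -0.98 ]
turn [-0.  -0.  -0.1] shift cm [-0.02 -0.03  0.11] tcp [ 0.4571 -0.0362  0.0623]
```

>>> carry_out([
  [[0, 0, 0], [0, 0, 0.05], 255],
  [[0, 0, 0], [0, 0, 0.1], 255],
  [[0, 0, 0], [0, 0, 0.15], 255],
  [[0, 0, 0], [0, 0, 0.2], 255],
  [[0, 0, 0], [0, 0, 0.2], 255],
  [[0, 0, 0], [0, 0, 0.2], 255],
  [[0, 0, 0], [0, 0, 0.2], 255],
  [[0, 0, 0], [0, 0, 0.2], 255],
])

```text
clock: 8.3
tcp_pos: [0.4568, -0.0363, 0.0624]
orientation: [0.099, -0.021, 0.995, 0.002]
wrist_force: [-8.8, -1.2, 11.5]
finger_gap: 0.0105
grip_force: 65.5
```

>>> carry_out([
  [[0, 0, 0], [0, 0, 0], 200],
  [[0, 0, 0], [0, 0, 0], 170],
  [[0, 0, 0], [0, 0, 0], 140],
  [[0, 0, 0], [0, 0, 0], 140],
  [[0, 0, 0], [0, 0, 0], 140],
  [[0, 0, 0], [0, 0, -1], 140],
  [[0, 0, 0], [0, 0, -4], 140],
  [[0, 0, 0], [0, 0, -8], 140],
])

```text
clock: 9.3
tcp_pos: [0.4402, -0.0363, 0.1403]
orientation: [0.098, -0.022, 0.995, 0.002]
wrist_force: [1.2, -0.1, 0.2]
finger_gap: 0.0388
grip_force: 0.0
```

```bash
python3 st.py
cat > car.py <<'E'
from h import *
def carrier():
    zz=[]
    for n in('scene','top'):
        im,d,P=cloud(n); L=(P-LIP)@RL; X,Y,Z=L[...,0],L[...,1],L[...,2]
        hsv=cv2.cvtColor(im,cv2.COLOR_RGB2HSV); H,S,V=[hsv[...,i].astype(int) for i in range(3)]
        o=(H>5)&(H<18)&(S>170)&(V>100)&(X>-.25)&(X<.2)&(abs(Y)<.1)&(Z>-.01)&(Z<.08); q=L[o]
        t=q[(q[:,2]>np.percentile(q[:,2],90)-.006)]
        print(n,len(q),cv2.minAreaRect(t[:,:2].astype(np.float32)*1000),'topz',np.percentile(q[:,2],90),'x',q[:,0].min(),q[:,0].max(),'y',q[:,1].min(),q[:,1].max())
        h=(S<70)&(V>60)&(V<200)&(X>-.25)&(X<.2)&(abs(Y)<.03)&(Z>.055)&(Z<.085); q=L[h]
        if len(q): print(' handle',len(q),q.mean(0),cv2.minAreaRect(q[:,:2].astype(np.float32)*1000))
        save(im,'last_'+n)
carrier()
E
python3 car.py
python3 -c "
import cv2,numpy as np
a=cv2.imread('pics/last_scene.png')[150:240,320:440];b=cv2.imread('pics/last_top.png')[180:280,330:440]
cv2.imwrite('pics/ramp2.png',np.hstack([cv2.resize(a,(400,400)),cv2.resize(b,(400,400))]))"
```

```text
{'clock': np.float64(9.3), 'tcp_pos': array([ 0.4402, -0.0363,  0.1403]), 'wrist_force': array([ 1.1781, -0.1214,  0.1586]), 'finger_gap': np.float64(0.0388), 'grip_force': np.float64(0.0), 'joint_pos': array([-0.3122, -0.0456, -0.6269,  0.8045,  0.0688, -0.3491])} xaxis [-0.98  -0.042 -0.196] zaxis [ 0.196  0.009 -0.981]
scene 531 ((-94.69088745117188, 2.962688446044922), (112.78778076171875, 81.81817626953125), 0.05746820569038391) topz 0.05125400242434762 x -0.15110086199072295 -0.03426123257934957 y -0.09195384463033078 0.043857154788025945
 handle 214 [-0.10112624  0.00476379  0.07250702] ((-110.25306701660156, 5.163547992706299), (137.71022033691406, 17.194313049316406), 0.8830569386482239)
top 88 ((-96.21295928955078, 0.6749610900878906), (75.95926666259766, 108.47514343261719), 88.33174133300781) topz 0.054324252579005465 x -0.15005651406001846 -0.04192016946250816 y -0.03863208754838348 0.09940657889033067
 handle 80 [-0.11275161  0.00079588  0.07112464] ((-112.86679077148438, -1.3895893096923828), (21.632160186767578, 137.2051544189453), 84.03974151611328)
```

View pics/ramp2.png

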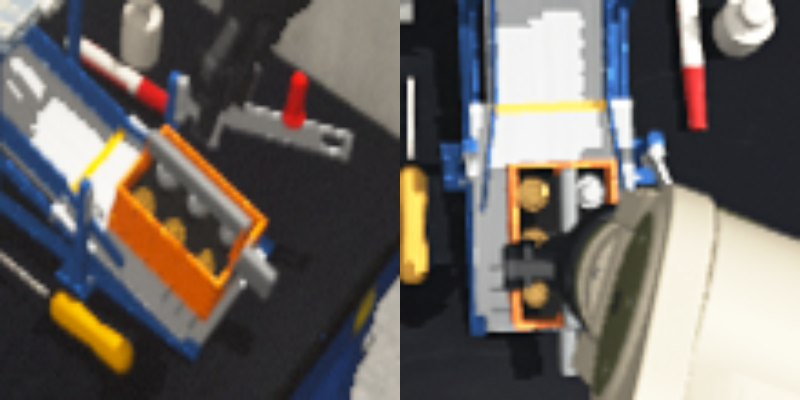

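The carrier stands on the ramp, parallel to it and released: x ≈ -95 mm, y ≈ +1 mm, end grip at (262,280) in the left half. Next I take the end grip.

Run:
```python
from h import *
go(lane([-.171,0.001,.045+.07]),RL)
go(lane([-.171,0.001,.045]),RL)
```

```text
turn [-0.2  0.3 -0.1] shift cm [7.91 0.16 4.11] tcp [ 0.3744 -0.0389  0.0879]
turn [-0.2  0.3 -0.1] shift cm [ 7.96  0.18 11.11] tcp [ 0.3883 -0.0383  0.0193]
```

>>> carry_out([
  [[0, 0, 0], [3, 0.1, 0], 140],
  [[0, 0, 0], [6, 0.2, 0], 140],
  [[0, 0, 0], [7.9, 0.2, 2], 140],
  [[0, 0, 0], [7.9, 0.2, 5], 140],
  [[0, 0, 0], [7.9, 0.2, 7], 140],
  [[0, 0, 0], [7.9, 0.2, 7], 140],
  [[0, 0, 0], [7.9, 0.2, 7], 140],
  [[0, 0, 0], [7.9, 0.2, 7], 140],
])

```text
clock: 10.4
tcp_pos: [0.3782, -0.0376, 0.0563]
orientation: [0.1, -0.022, 0.995, 0.002]
wrist_force: [-0.3, -0.1, 0.4]
finger_gap: 0.0386
grip_force: 0.0
```

```bash
python3 st.py
python3 - <<'E'
from h import *
go(lane([-.171,0.001,.045]),RL)
im,d,P=cloud('scene'); save(cv2.resize(im[150:250,320:460],None,fx=5,fy=5,interpolation=2),'grip1')
E
```

```text
{'clock': np.float64(10.4), 'tcp_pos': array([ 0.3782, -0.0376,  0.0563]), 'wrist_force': array([-0.2662, -0.1046,  0.4055]), 'finger_gap': np.float64(0.0386), 'grip_force': np.float64(0.0), 'joint_pos': array([-0.3768, -0.0666, -0.8879,  0.5657,  0.0806, -0.4127])} xaxis [-0.979 -0.043 -0.199] zaxis [ 0.199  0.008 -0.98 ]
turn [-0.1  0.  -0.1] shift cm [-0.25 -0.11  3.83] tcp [ 0.3883 -0.0383  0.0193]
```

View pics/grip1.png

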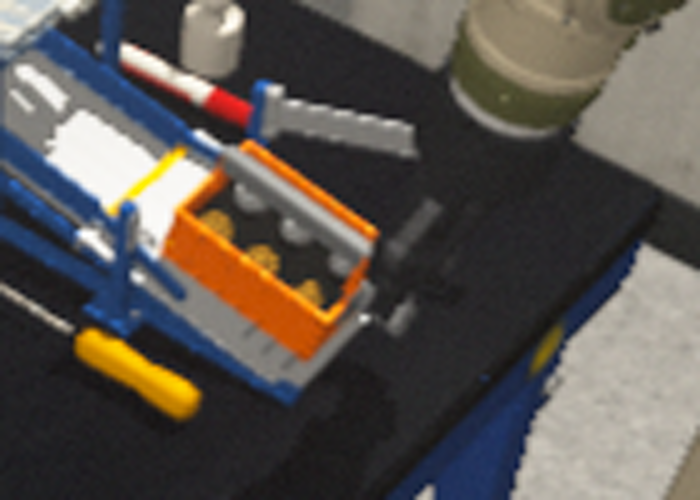

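The fingers at (430,215) and (400,315) straddle the end grip. Next I descend and grip.

>>> carry_out([
  [[0, 0, 0], [-0.2, -0.1, 1.5], 140],
  [[0, 0, 0], [-0.3, -0.1, 3], 140],
  [[0, 0, 0], [-0.3, -0.1, 3.8], 140],
  [[0, 0, 0], [-0.3, -0.1, 3.8], 140],
  [[0, 0, 0], [-0.3, -0.1, 3.8], 255],
  [[0, 0, 0], [-0.3, -0.1, 3.8], 255],
  [[0, 0, 0], [-0.3, -0.1, 3.8], 255],
  [[0, 0, 0], [-0.3, -0.1, 3.8], 255],
], force=40)

```text
clock: 11.45
tcp_pos: [0.3884, -0.0382, 0.0194]
orientation: [0.1, -0.021, 0.995, 0.002]
wrist_force: [-2.9, -0.1, 7.0]
finger_gap: 0.0112
grip_force: 41.1
```

```bash
python3 st.py
python3 - <<'E'
from h import *
s=env.get_state(); g=s['tcp_pos']-Rq(s['orientation']).as_matrix()[:,2]*HZ
print('grasp in lane',tolane(g))
go(lane([.061-.075,0,.045]),RL)
E
```

```text
{'clock': np.float64(11.45), 'tcp_pos': array([ 0.3884, -0.0382,  0.0194]), 'wrist_force': array([-2.8694, -0.0973,  6.9575]), 'finger_gap': np.float64(0.0112), 'grip_force': np.float64(41.1041), 'joint_pos': array([-0.3665,  0.022 , -0.9248,  0.4399,  0.0783, -0.4024])} xaxis [-0.979 -0.042 -0.198] zaxis [ 0.198  0.008 -0.98 ]
grasp in lane [-0.17093622  0.00107311  0.04505022]
turn [-0.1 -0.  -0.1] shift cm [-15.69  -0.08   0.  ] tcp [ 0.5421 -0.0324  0.0505]
```

>>> carry_out([
  [[0, 0, 0], [-0.5, 0, 0], 255],
  [[0, 0, 0], [-1.5, 0, 0], 255],
  [[0, 0, 0], [-2.5, 0, 0], 255],
  [[0, 0, 0], [-3.5, -0.1, 0], 255],
  [[0, 0, 0], [-4.5, -0.1, 0], 255],
  [[0, 0, 0], [-5.5, -0.1, 0], 255],
  [[0, 0, 0], [-6, -0.1, 0], 255],
  [[0, 0, 0], [-6, -0.1, 0], 255],
])

```text
clock: 12.45
tcp_pos: [0.4436, -0.0358, 0.0303]
orientation: [0.096, -0.021, 0.995, 0.002]
wrist_force: [-12.9, -0.9, 16.9]
finger_gap: 0.0112
grip_force: 43.4
```

```bash
python3 st.py; python3 car.py
```

```text
{'clock': np.float64(12.45), 'tcp_pos': array([ 0.4436, -0.0358,  0.0303]), 'wrist_force': array([-12.9245,  -0.8582,  16.8722]), 'finger_gap': np.float64(0.0112), 'grip_force': np.float64(43.3923), 'joint_pos': array([-0.3069,  0.1071, -0.7908,  0.4911,  0.0661, -0.3438])} xaxis [-0.98  -0.042 -0.192] zaxis [ 0.192  0.008 -0.981]
scene 413 ((-41.83086395263672, 3.1504592895507812), (80.26776123046875, 120.27276611328125), 88.7856674194336) topz 0.050955812312345326 x -0.1011313633981048 0.017591266690040054 y -0.04038676356101938 0.044072935001480136
 handle 188 [-0.04110802  0.00568954  0.07375975] ((-56.08355712890625, 3.154475212097168), (139.27798461914062, 19.035446166992188), 3.857109785079956)
top 132 ((-40.63154602050781, 0.032085418701171875), (78.15196990966797, 105.75848388671875), 88.61404418945312) topz 0.0524849056715214 x -0.10100062170994518 0.01316308134944558 y -0.03938734064067584 0.09948617692962716
 handle 108 [-0.03816417  0.00137486  0.07823972] ((-42.47590637207031, 0.31572532653808594), (17.42763328552246, 108.12593078613281), 84.41188049316406)
```

>>> carry_out([
  [[0, 0, 0], [0, 0, -0.1], 255],
  [[0, 0, 0], [-1, 0, -0.1], 255],
  [[0, 0, 0], [-2, 0, -0.15], 255],
  [[0, 0, 0], [-3, 0, -0.15], 255],
  [[0, 0, 0], [-4, 0, -0.2], 255],
  [[0, 0, 0], [-5, 0, -0.2], 255],
  [[0, 0, 0], [-5.5, 0, -0.2], 255],
  [[0, 0, 0], [-5.5, 0, -0.2], 255],
])

```text
clock: 13.55
tcp_pos: [0.5007, -0.0341, 0.0435]
orientation: [0.099, -0.022, 0.995, 0.002]
wrist_force: [-0.5, -0.7, -4.6]
finger_gap: 0.0115
grip_force: 39.8
```

```bash
python3 st.py; python3 car.py;  python3 - <<'E'
from h import *
s=env.get_state(); g=s['tcp_pos']-Rq(s['orientation']).as_matrix()[:,2]*HZ
print('grasp in lane',tolane(g))
go(lane([.061-.075,0,.045]),RL)
E
```

```text
{'clock': np.float64(13.55), 'tcp_pos': array([ 0.5007, -0.0341,  0.0435]), 'wrist_force': array([-0.4529, -0.6853, -4.6348]), 'finger_gap': np.float64(0.0115), 'grip_force': np.float64(39.838), 'joint_pos': array([-0.2643,  0.1822, -0.6563,  0.5422,  0.0598, -0.302 ])} xaxis [-0.979 -0.043 -0.198] zaxis [ 0.198  0.008 -0.98 ]
scene 383 ((19.04815673828125, 2.9949989318847656), (82.21748352050781, 110.02301025390625), 89.445556640625) topz 0.052029833806138015 x -0.035645259960101205 0.07454666725762871 y -0.05959931835034575 0.04447675067197499
 handle 180 [0.01520271 0.00509324 0.07502154] ((1.407318115234375, 0.7522354125976562), (25.00623893737793, 138.22509765625), 87.21371459960938)
top 132 ((35.17058181762695, 0.15939712524414062), (75.26901245117188, 77.44261932373047), 89.34111022949219) topz 0.05405103088366864 x -0.033730513488325474 0.07361488089584987 y -0.037888073206568396 0.038236704733415554
 handle 99 [0.01535881 0.000514   0.07977753] ((22.11627960205078, -1.3853411674499512), (12.312551498413086, 89.59171295166016), 89.6808090209961)
grasp in lane [-0.05691777  0.00037399  0.046275  ]
turn [-0.  -0.1 -0.1] shift cm [-4.3  -0.03  0.12] tcp [ 0.5421 -0.0324  0.0505]
```

>>> carry_out([
  [[0, 0, 0], [-0.8, 0, 0], 255],
  [[0, 0, 0], [-1.6, 0, 0], 255],
  [[0, 0, 0], [-2.4, 0, 0], 255],
  [[0, 0, 0], [-3.2, 0, 0], 255],
  [[0, 0, 0], [-3.8, 0, 0], 255],
  [[0, 0, 0], [-4.2, 0, 0], 255],
  [[0, 0, 0], [-4.2, 0, 0], 255],
  [[0, 0, 0], [-4.2, 0, 0], 255],
])

```text
clock: 14.65
tcp_pos: [0.541, -0.0322, 0.0516]
orientation: [0.099, -0.022, 0.995, 0.002]
wrist_force: [0.4, -0.7, -3.7]
finger_gap: 0.0112
grip_force: 39.8
```

```bash
python3 st.py; python3 car.py;  python3 - <<'E'
from h import *
s=env.get_state(); g=s['tcp_pos']-Rq(s['orientation']).as_matrix()[:,2]*HZ
print('grasp in lane',tolane(g))
E
```

```text
{'clock': np.float64(14.65), 'tcp_pos': array([ 0.541 , -0.0322,  0.0516]), 'wrist_force': array([ 0.3897, -0.6754, -3.7035]), 'finger_gap': np.float64(0.0112), 'grip_force': np.float64(39.8253), 'joint_pos': array([-0.2383,  0.2397, -0.5541,  0.5862,  0.0548, -0.2763])} xaxis [-0.979 -0.042 -0.197] zaxis [ 0.197  0.009 -0.98 ]
scene 298 ((49.142578125, 14.76211929321289), (87.34192657470703, 106.27254486083984), 2.4847702980041504) topz 0.05202569159812789 x 0.005170509774578962 0.11500860175616737 y -0.05274888652246404 0.06969465521317034
 handle 138 [0.045925   0.0051828  0.07392105] ((32.531471252441406, 6.214832305908203), (118.1541976928711, 23.22587776184082), 4.047468185424805)
top 64 ((41.894065856933594, 0.48406982421875), (73.75042724609375, 70.7020263671875), 88.20610046386719) topz 0.055948542431189234 x -0.11498592821501226 0.07956064384903855 y -0.03747970966119194 0.09954264273239494
 handle 42 [0.04276182 0.00179897 0.08007707] ((17.7747802734375, 6.8765869140625), (18.029388427734375, 98.5927963256836), 74.03882598876953)
grasp in lane [-0.01479507  0.00018878  0.04631562]
```

>>> carry_out([
  [[0, 0, 0], [0, 0, 0.2], 255],
  [[0, 0, 0], [0, 0, 0.35], 255],
  [[0, 0, 0], [0, 0, 0.45], 255],
  [[0, 0, 0], [0, 0, 0.5], 255],
  [[0, 0, 0], [0, 0, 0.5], 255],
  [[0, 0, 0], [0, 0, 0.5], 255],
  [[0, 0, 0], [0, 0, 0.5], 255],
  [[0, 0, 0], [0, 0, 0.5], 255],
])

```text
clock: 15.75
tcp_pos: [0.5424, -0.0322, 0.0469]
orientation: [0.099, -0.022, 0.995, 0.002]
wrist_force: [-0.8, -0.5, -3.9]
finger_gap: 0.0114
grip_force: 39.8
```

It came down 5 mm with no resistance, so the rear edge is past the lip. I lower the rest and release.

>>> carry_out([
  [[0, 0, 0], [0, 0, 0.15], 255],
  [[0, 0, 0], [0, 0, 0.3], 255],
  [[0, 0, 0], [0, 0, 0.4], 255],
  [[0, 0, 0], [0, 0, 0.4], 255],
  [[0, 0, 0], [0, 0, 0.4], 220],
  [[0, 0, 0], [0, 0, 0.4], 140],
  [[0, 0, 0], [0, 0, 0.4], 140],
  [[0, 0, 0], [0, 0, 0.4], 140],
])

```text
clock: 16.75
tcp_pos: [0.5439, -0.0323, 0.0436]
orientation: [0.1, -0.022, 0.995, 0.002]
wrist_force: [0.0, 0.6, 1.2]
finger_gap: 0.0384
grip_force: 0.0
```

```bash
python3 st.py; python3 car.py;  python3 - <<'E'
from h import *
s=env.get_state(); g=s['tcp_pos']-Rq(s['orientation']).as_matrix()[:,2]*HZ
print('grasp in lane',tolane(g))
E
```

```text
{'clock': np.float64(16.75), 'tcp_pos': array([ 0.5439, -0.0323,  0.0436]), 'wrist_force': array([0.0307, 0.6341, 1.242 ]), 'finger_gap': np.float64(0.0384), 'grip_force': np.float64(0.0), 'joint_pos': array([-0.2372,  0.2538, -0.5599,  0.5642,  0.0547, -0.2752])} xaxis [-0.979 -0.042 -0.199] zaxis [ 0.199  0.008 -0.98 ]
scene 243 ((52.7271614074707, 11.909675598144531), (87.0887680053711, 108.29883575439453), 6.432114601135254) topz 0.042580839761811165 x 0.0026073634542473725 0.11431326848816036 y -0.05570867816929515 0.07040042312223327
 handle 130 [0.05428101 0.00463488 0.06594875] ((35.12218475341797, 0.5391445159912109), (122.08807373046875, 24.22312355041504), 11.374223709106445)
top 57 ((42.32239532470703, 0.3845176696777344), (77.11741638183594, 71.13624572753906), 88.32527923583984) topz 0.04445753967232644 x -0.11483319701033412 0.08003140501403785 y -0.03919720205540629 0.09941040966954322
 handle 57 [0.04313907 0.00101141 0.07092958] ((18.395305633544922, 6.073164939880371), (18.077320098876953, 98.39382934570312), 76.06251525878906)
grasp in lane [-1.39462369e-02  3.84581971e-05  3.76418731e-02]
```

The wall tops dropped from z 52 to 42.6 mm, the sides-and-floor match, and the rear edge is at x ≈ 2.6 mm. The carrier is seated and let go. I retreat and go to the knob.

```bash
cat >> h.py <<'E'
HINGE=np.array([.516,-.097]); KZ=.107
def knob(th,z=KZ):   # hasp angle
    a=np.pi/2+YAW+th
    d=np.array([np.cos(a),np.sin(a)]); p=HINGE+.1*d
    go([p[0],p[1],z],R.from_euler('z',a-np.pi).as_matrix())
E
python3 - <<'E'
from h import *
knob(1.95,.18)
E
```

```text
turn [ -2.2  11.3 -21.8] shift cm [  9.73 -10.07 -14.01] tcp [ 0.4249 -0.1382  0.1613]
```

>>> carry_out([
  [[0, 0, 0], [0, 0, -2], 140],
  [[0, 0, 0], [0, 0, -5], 140],
  [[0, 0, 0], [0, 0, -8], 140],
  [[0, 0, 0], [0, 0, -11], 140],
  [[0, 0, 0], [0, 0, -12], 140],
  [[0, 0, 0], [0, 0, -12], 140],
  [[0, 0, 0], [0, 0, -12], 140],
  [[0, 0, 0], [0, 0, -12], 140],
])

```text
clock: 17.85
tcp_pos: [0.5188, -0.033, 0.1592]
orientation: [0.098, -0.022, 0.995, 0.002]
wrist_force: [0.5, -0.3, -0.2]
finger_gap: 0.039
grip_force: 0.0
```

```bash
python3 st.py
python3 - <<'E'
from h import *
knob(1.95,.18)
E
python3 car.py
```

```text
{'clock': np.float64(17.85), 'tcp_pos': array([ 0.5188, -0.033 ,  0.1592]), 'wrist_force': array([ 0.4967, -0.3124, -0.1611]), 'finger_gap': np.float64(0.039), 'grip_force': np.float64(0.0), 'joint_pos': array([-0.2516,  0.0897, -0.4375,  0.8553,  0.0574, -0.2894])} xaxis [-0.98  -0.042 -0.195] zaxis [ 0.195  0.009 -0.981]
turn [ -2.1  11.1 -21.8] shift cm [  9.61 -10.1   -2.14] tcp [ 0.4249 -0.1382  0.1613]
scene 306 ((52.09803009033203, 13.157447814941406), (95.29631805419922, 105.39247131347656), 1.729766845703125) topz 0.04348619987486417 x 0.0003015002261287863 0.11373509463541466 y -0.055087270847255926 0.06705078361790036
 handle 138 [0.05179215 0.00540846 0.06628815] ((52.92741394042969, 4.185947418212891), (85.80811309814453, 14.083974838256836), 1.9750005006790161)
top 84 ((42.219581604003906, 0.4431610107421875), (76.6816635131836, 71.12015533447266), 88.19960021972656) topz 0.04588230559185885 x -0.1147212363605526 0.08022817393239665 y -0.038913641344373154 0.09949268503874661
 handle 82 [ 3.89730788e-02 -2.96944713e-05  7.05078806e-02] ((38.45045471191406, -1.5557775497436523), (12.011826515197754, 58.718441009521484), 89.02425384521484)
```

>>> carry_out([
  [[0, 3, -5], [2, -2, -1], 140],
  [[-1, 6, -10], [4, -4, -2], 140],
  [[-2, 9, -15], [6, -6, -2], 140],
  [[-2, 11, -20], [8, -8, -2.1], 140],
  [[-2.1, 11.1, -21.8], [9.6, -10.1, -2.1], 140],
  [[-2.1, 11.1, -21.8], [9.6, -10.1, -2.1], 140],
  [[-2.1, 11.1, -21.8], [9.6, -10.1, -2.1], 140],
  [[-2.1, 11.1, -21.8], [9.6, -10.1, -2.1], 140],
])

```text
clock: 18.95
tcp_pos: [0.4262, -0.1379, 0.1623]
orientation: [0.002, -0.211, 0.977, -0.001]
wrist_force: [-0.4, 0.1, -0.2]
finger_gap: 0.0386
grip_force: 0.0
```

```bash
python3 st.py
python3 - <<'E'
from h import *
knob(1.95)
im,d,P=cloud('scene'); save(cv2.resize(im[120:230,330:470],None,fx=5,fy=5,interpolation=2),'knob1')
E
```

```text
{'clock': np.float64(18.95), 'tcp_pos': array([ 0.4262, -0.1379,  0.1623]), 'wrist_force': array([-0.4427,  0.1417, -0.1928]), 'finger_gap': np.float64(0.0386), 'grip_force': np.float64(0.0), 'joint_pos': array([-4.9310e-01,  1.0160e-01, -3.9460e-01,  1.0713e+00,  1.0000e-03,
       -9.1870e-01])} xaxis [-0.911 -0.413 -0.003] zaxis [ 0.003 -0.001 -1.   ]
turn [-0.1  0.2  0.1] shift cm [0.15 0.04 7.4 ] tcp [ 0.4249 -0.1382  0.0883]
```

View pics/knob1.png

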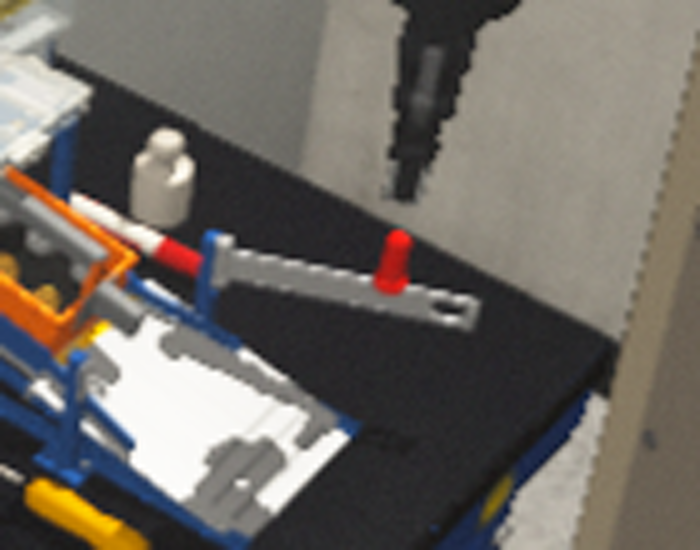

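The gripper is right above the knob (fingers at (405,190), knob at (395,260)). The carrier sits behind the lip, with its end grip at (115,305).

>>> carry_out([
  [[0, 0, 0], [0.1, 0, 3], 140],
  [[0, 0, 0], [0.1, 0, 6], 140],
  [[0, 0, 0], [0.1, 0, 7.3], 140],
  [[0, 0, 0], [0.1, 0, 7.3], 140],
  [[0, 0, 0], [0.1, 0, 7.3], 140],
  [[0, 0, 0], [0.1, 0, 7.3], 255],
  [[0, 0, 0], [0.1, 0, 7.3], 255],
  [[0, 0, 0], [0.1, 0, 7.3], 255],
], force=25)

```text
clock: 20.0
tcp_pos: [0.4257, -0.1392, 0.0901]
orientation: [0.002, -0.211, 0.978, -0.001]
wrist_force: [-0.4, 0.3, 5.6]
finger_gap: 0.0129
grip_force: 24.5
```

```bash
python3 st.py
python3 - <<'E'
from h import *
s=env.get_state(); R0=Rq(s['orientation']).as_matrix(); g=s['tcp_pos']
print('radius',np.hypot(*(g[:2]-HINGE)), np.arctan2(*(g[:2]-HINGE)[::-1])%6.283-np.pi/2-YAW)
# relative arc moves from th=1.95
for th in np.linspace(1.95,0,15): print(round(th,2),end=' '); knob(th)
E
```

```text
{'clock': np.float64(20.0), 'tcp_pos': array([ 0.4257, -0.1392,  0.0901]), 'wrist_force': array([-0.4346,  0.278 ,  5.639 ]), 'finger_gap': np.float64(0.0129), 'grip_force': np.float64(24.5332), 'joint_pos': array([-4.962e-01,  1.644e-01, -5.145e-01,  8.869e-01,  8.000e-04,
       -9.210e-01])} xaxis [-0.911 -0.412 -0.004] zaxis [ 0.005 -0.002 -1.   ]
radius 0.09965209417759269 1.9631227136107947
1.95 turn [-0.2  0.2  0. ] shift cm [0.04 0.13 0.18] tcp [ 0.4249 -0.1382  0.0883]
1.81 turn [-0.2  0.2  8. ] shift cm [-0.06  1.52  0.18] tcp [ 0.42   -0.1251  0.0883]
1.67 turn [-0.2  0.2 16. ] shift cm [-0.35  2.88  0.17] tcp [ 0.4171 -0.1115  0.0883]
1.53 turn [-0.2  0.2 24. ] shift cm [-0.83  4.19  0.17] tcp [ 0.416  -0.0976  0.0883]
1.39 turn [-0.1  0.3 32. ] shift cm [-1.48  5.42  0.17] tcp [ 0.4169 -0.0837  0.0883]
1.25 turn [-0.1  0.3 39.9] shift cm [-2.3   6.55  0.17] tcp [ 0.4197 -0.0701  0.0883]
1.11 turn [-0.1  0.3 47.9] shift cm [-3.26  7.55  0.17] tcp [ 0.4243 -0.057   0.0883]
0.97 turn [-0.1  0.3 55.9] shift cm [-4.36  8.41  0.17] tcp [ 0.4308 -0.0447  0.0883]
0.84 turn [-0.1  0.3 63.9] shift cm [-5.56  9.11  0.17] tcp [ 0.4389 -0.0333  0.0883]
0.7 turn [-0.   0.3 71.9] shift cm [-6.85  9.63  0.18] tcp [ 0.4485 -0.0232  0.0883]
0.56 turn [-0.   0.3 79.8] shift cm [-8.2   9.97  0.18] tcp [ 0.4594 -0.0146  0.0883]
0.42 turn [ 0.   0.3 87.8] shift cm [-9.58 10.12  0.18] tcp [ 0.4713 -0.0075  0.0883]
0.28 turn [ 0.   0.3 95.8] shift cm [-10.97  10.08   0.19] tcp [ 0.4842 -0.0022  0.0883]
0.14 turn [  0.    0.3 103.8] shift cm [-12.35   9.84   0.19] tcp [0.4977 0.0013 0.0883]
0.0 turn [1.000e-01 3.000e-01 1.118e+02] shift cm [-13.67   9.41   0.2 ] tcp [0.5115 0.0029 0.0883]
```

>>> carry_out([
  [[0, 0, 8], [-0.1, 1.5, 0], 255],
  [[0, 0, 16], [-0.4, 2.8, -0.1], 255],
  [[0, 0, 24], [-0.9, 4.1, -0.1], 255],
  [[0, 0, 32], [-1.5, 5.3, -0.1], 255],
  [[0, 0, 40], [-2.3, 6.5, -0.1], 255],
  [[0, 0, 48], [-3.3, 7.5, -0.1], 255],
  [[0, 0, 56], [-4.4, 8.3, -0.1], 255],
  [[0, 0, 56], [-4.4, 8.3, -0.1], 255],
])

```text
clock: 21.0
tcp_pos: [0.4334, -0.0458, 0.0903]
orientation: [0.004, 0.273, 0.962, -0.001]
wrist_force: [5.9, -4.7, -6.9]
finger_gap: 0.0128
grip_force: 25.0
```

```bash
python3 st.py
python3 - <<'E'
from h import *
for th in np.linspace(.97,-.03,9): print(round(th,2),end=' '); knob(th,.109)
s=env.get_state(); g=s['tcp_pos']
print('radius',np.hypot(*(g[:2]-HINGE)), np.arctan2(*(g[:2]-HINGE)[::-1])%6.283-np.pi/2-YAW)
E
```

```text
{'clock': np.float64(21.0), 'tcp_pos': array([ 0.4334, -0.0458,  0.0903]), 'wrist_force': array([ 5.9488, -4.681 , -6.9439]), 'finger_gap': np.float64(0.0128), 'grip_force': np.float64(24.9912), 'joint_pos': array([-0.2891,  0.1405, -0.5433,  0.8795, -0.0011,  0.264 ])} xaxis [-0.851  0.525 -0.008] zaxis [ 0.007 -0.003 -1.   ]
0.97 turn [0.1 0.4 0.2] shift cm [ 0.28  0.01 -0.  ] tcp [ 0.4311 -0.0442  0.0903]
0.84 turn [0.1 0.4 7.3] shift cm [0.2  1.25 0.  ] tcp [ 0.4383 -0.0341  0.0903]
0.72 turn [ 0.1  0.4 14.5] shift cm [-0.04  2.48  0.  ] tcp [ 0.4467 -0.0249  0.0903]
0.6 turn [ 0.1  0.4 21.6] shift cm [-0.43  3.67  0.01] tcp [ 0.4563 -0.0168  0.0903]
0.47 turn [ 0.2  0.4 28.8] shift cm [-0.96  4.8   0.01] tcp [ 0.4667 -0.01    0.0903]
0.34 turn [ 0.2  0.4 36. ] shift cm [-1.63  5.85  0.02] tcp [ 0.478  -0.0045  0.0903]
0.22 turn [ 0.2  0.4 43.1] shift cm [-2.42  6.82  0.03] tcp [ 0.4898 -0.0005  0.0903]
0.09 turn [ 0.2  0.4 50.3] shift cm [-3.33  7.67  0.03] tcp [0.502  0.002  0.0903]
-0.03 turn [ 0.3  0.4 57.5] shift cm [-4.34  8.41  0.04] tcp [0.5145 0.003  0.0903]
radius 0.09720813645370685 0.9705855322529214
```

>>> carry_out([
  [[0, 0, 7], [-0.1, 1.2, 0], 255],
  [[0, 0, 14.5], [-0.3, 2.4, 0], 255],
  [[0, 0, 21.5], [-0.7, 3.6, 0], 255],
  [[0, 0, 29], [-1.2, 4.6, 0], 255],
  [[0, 0, 36], [-1.9, 5.7, 0], 255],
  [[0, 0, 43], [-2.6, 6.6, 0], 255],
  [[0, 0, 48], [-3.2, 7.2, 0], 255],
  [[0, 0, 48], [-3.2, 7.2, 0], 255],
])

```text
clock: 22.0
tcp_pos: [0.4977, -0.0023, 0.0903]
orientation: [0.003, 0.641, 0.768, -0.0]
wrist_force: [3.5, -6.6, -4.1]
finger_gap: 0.0132
grip_force: 25.4
```

```bash
python3 st.py
python3 - <<'E'
from h import *
for th in (.1,.05,0,-.03): print(round(th,2),end=' '); knob(th,.109)
s=env.get_state(); g=s['tcp_pos']
print('radius',np.hypot(*(g[:2]-HINGE)), np.arctan2(*(g[:2]-HINGE)[::-1])%6.283-np.pi/2-YAW)
E
```

```text
{'clock': np.float64(22.0), 'tcp_pos': array([ 0.4977, -0.0023,  0.0903]), 'wrist_force': array([ 3.4908, -6.5858, -4.1072]), 'finger_gap': np.float64(0.0132), 'grip_force': np.float64(25.3665), 'joint_pos': array([-0.1639,  0.2527, -0.3992,  0.9132, -0.0037,  1.2277])} xaxis [-0.178  0.984 -0.005] zaxis [ 0.005 -0.005 -1.   ]
0.1 turn [0.2 0.3 2. ] shift cm [ 0.35  0.46 -0.  ] tcp [0.5016 0.002  0.0903]
0.05 turn [0.2 0.3 4.8] shift cm [0.32 0.96 0.  ] tcp [0.5065 0.0025 0.0903]
0 turn [0.3 0.3 7.7] shift cm [0.27 1.45 0.  ] tcp [0.5115 0.0029 0.0903]
-0.03 turn [0.3 0.3 9.4] shift cm [0.22 1.75 0.  ] tcp [0.5145 0.003  0.0903]
radius 0.09643909151966977 0.1460603311478696
```

>>> carry_out([
  [[0, 0, 2], [-0.1, 0.4, 0], 255],
  [[0, 0, 4], [-0.1, 0.8, 0], 255],
  [[0, 0, 6], [-0.1, 1.1, 0], 255],
  [[0, 0, 7], [-0.2, 1.3, 0], 255],
  [[0, 0, 8], [-0.2, 1.5, 0], 255],
  [[0, 0, 8], [-0.2, 1.6, 0], 255],
  [[0, 0, 8], [-0.2, 1.7, 0], 255],
  [[0, 0, 8], [-0.2, 1.7, 0], 255],
])

```text
clock: 23.0
tcp_pos: [0.5124, -0.0006, 0.0903]
orientation: [0.002, 0.693, 0.721, -0.001]
wrist_force: [-0.9, -5.1, -0.5]
finger_gap: 0.0126
grip_force: 25.5
```

```bash
python3 st.py
python3 - <<'E'
from h import *
s=env.get_state(); g=s['tcp_pos']
print('radius',np.hypot(*(g[:2]-HINGE)), np.arctan2(*(g[:2]-HINGE)[::-1])%6.283-np.pi/2-YAW)
im,d,P=cloud('scene'); save(cv2.resize(im[120:230,310:450],None,fx=5,fy=5,interpolation=2),'shut')
E
```

```text
{'clock': np.float64(23.0), 'tcp_pos': array([ 0.5124, -0.0006,  0.0903]), 'wrist_force': array([-0.9269, -5.1051, -0.4894]), 'finger_gap': np.float64(0.0126), 'grip_force': np.float64(25.5355), 'joint_pos': array([-0.1562,  0.2812, -0.36  ,  0.9276, -0.0029,  1.3749])} xaxis [-0.04   0.999 -0.003] zaxis [ 0.002 -0.003 -1.   ]
radius 0.09648296306819508 -0.0074320199807871995
```

View pics/shut.png

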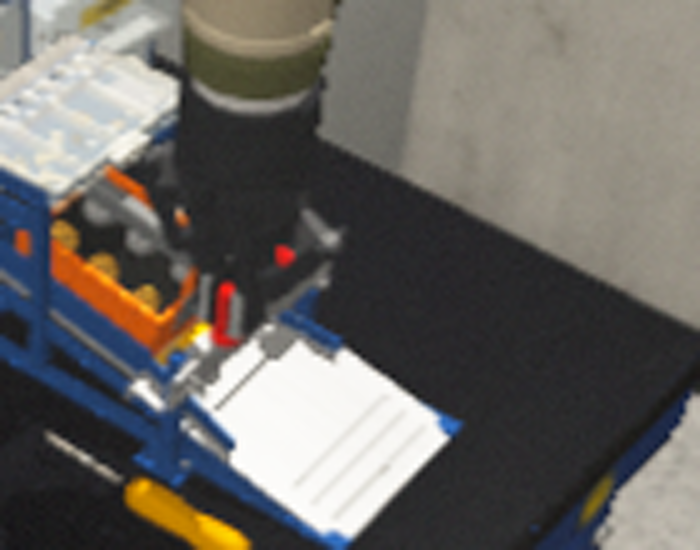

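The strap lies across the ramp to the left post at about (175,380). There is no end-stop force yet, so I press on gently until I feel it.

>>> carry_out([
  [[0, 0, 0], [-0.1, 0.1, 0], 255],
  [[0, 0, 0.5], [-0.1, 0.2, 0], 255],
  [[0, 0, 1], [-0.1, 0.3, 0], 255],
  [[0, 0, 1.5], [-0.1, 0.4, 0], 255],
  [[0, 0, 2], [-0.1, 0.4, 0], 255],
  [[0, 0, 2], [-0.1, 0.4, 0], 255],
  [[0, 0, 2], [-0.1, 0.4, 0], 255],
  [[0, 0, 2], [-0.1, 0.4, 0], 255],
])

```text
clock: 24.05
tcp_pos: [0.5125, -0.0007, 0.0901]
orientation: [-0.001, 0.705, 0.709, -0.003]
wrist_force: [-12.1, -5.4, 9.2]
finger_gap: 0.0127
grip_force: 26.8
```

That is a firm stop with no further motion, so the hasp is shut. I open and lift away.

>>> carry_out([
  [[0, 0, 0], [0, -0.1, 0], 180],
  [[0, 0, 0], [0, -0.3, 0], 160],
  [[0, 0, 0], [0, -0.3, 0], 150],
  [[0, 0, 0], [0, -0.3, -0.5], 150],
  [[0, 0, 0], [0, -0.3, -3], 150],
  [[0, 0, 0], [0, -0.3, -6], 150],
  [[0, 0, 0], [0, -0.3, -9], 150],
  [[0, 0, 0], [0, -0.3, -11], 150],
])

```text
clock: 25.05
tcp_pos: [0.5144, -0.0002, 0.2023]
orientation: [0.002, 0.705, 0.709, 0.002]
wrist_force: [1.0, 0.0, -1.2]
finger_gap: 0.035
grip_force: 0.0
```

>>> carry_out([
  [[0, 0, 0], [0, -2, 0], 150],
  [[0, 0, 0], [0, -5, -1], 150],
  [[0, 0, 0], [0, -8, -2], 150],
  [[0, 0, 0], [0, -10, -3], 150],
  [[0, 0, 0], [0, -10, -3], 150],
  [[0, 0, 0], [0, -10, -3], 150],
  [[0, 0, 0], [0, -10, -3], 150],
  [[0, 0, 0], [0, -10, -3], 150],
])

```text
clock: 26.05
tcp_pos: [0.4139, -0.0008, 0.2296]
orientation: [0.001, 0.705, 0.709, 0.001]
wrist_force: [0.7, -0.1, 0.6]
finger_gap: 0.0355
grip_force: 0.0
```

```bash
python3 st.py; python3 car.py
python3 - <<'E'
from h import *
for n in ('scene','top'):
    im,d,P=cloud(n); X,Y,Z=[P[...,i] for i in range(3)]
    hsv=cv2.cvtColor(im,cv2.COLOR_RGB2HSV); H,S,V=[hsv[...,i].astype(int) for i in range(3)]
    k=(X>.4)&(X<.56)&(Y<.06)&(Y>-.21)&(Z>.09)&(Z<.13)&(S>130)&((H<6)|(H>174)); q=P[k]
    if len(q): print(n,'knob',len(q),q.mean(0),q.min(0),q.max(0))
    save(im,'end_'+n)
E
python3 -c "
import cv2,numpy as np
a=cv2.imread('pics/end_scene.png')[130:240,300:420]
cv2.imwrite('pics/end.png',cv2.resize(a,(600,550),interpolation=2))"
```

```text
{'clock': np.float64(26.05), 'tcp_pos': array([ 0.4139, -0.0008,  0.2296]), 'wrist_force': array([ 0.6931, -0.1212,  0.5904]), 'finger_gap': np.float64(0.0355), 'grip_force': np.float64(0.0), 'joint_pos': array([-1.9640e-01, -1.0000e-04, -3.3320e-01,  1.2353e+00, -1.0000e-04,
        1.3683e+00])} xaxis [-0.006  1.    -0.001] zaxis [ 0.002 -0.001 -1.   ]
scene 307 ((45.14833068847656, 3.709003448486328), (121.26396942138672, 104.84713745117188), 14.641899108886719) topz 0.04400894290485023 x -0.026766082365613255 0.11482526180121347 y -0.055086965712307694 0.0689525420728123
 handle 165 [0.03883125 0.00412893 0.06544012] ((27.382888793945312, -9.010128021240234), (49.708274841308594, 132.5669708251953), 85.98625946044922)
top 66 ((42.84877395629883, 21.241031646728516), (72.0882568359375, 32.994651794433594), 1.00945246219635) topz 0.04584616584743273 x -0.11463113162421751 0.08024100873954138 y 0.004202766343457895 0.09939504125631725
 handle 76 [0.04021815 0.00047231 0.07001345] ((13.961719512939453, 3.174945831298828), (15.382587432861328, 108.41409301757812), 82.33404541015625)
scene knob 43 [0.51050043 0.00561951 0.10594403] [ 0.50447254 -0.00273538  0.09027628] [0.51835926 0.01161173 0.12081481]
top knob 31 [5.10566385e-01 3.50015633e-04 1.12307731e-01] [ 0.50532681 -0.00710709  0.09154903] [0.51632547 0.00595855 0.12269311]
```

View pics/end.png

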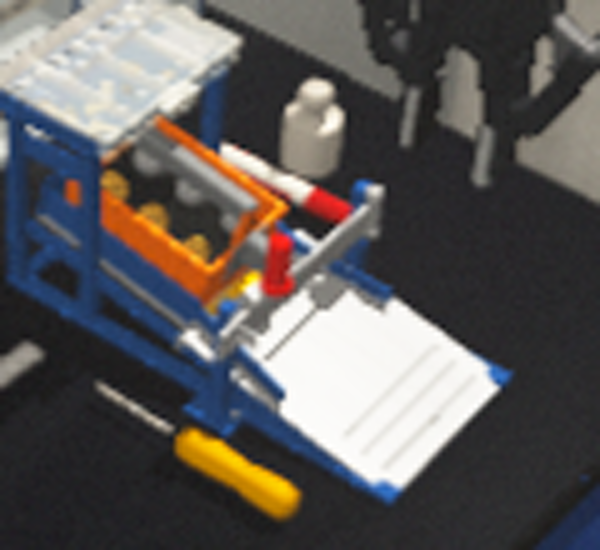

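The hasp strap runs from the right post (370,200) to the staple at (230,330), and the carrier is seated behind the lip. I hand in.

```bash
python3 -c "
from workcell import env
print(env.hand_in())"
```

```text
the job is handed in; nothing more can be done
None
```

The carrier is on the lane floor behind the lip and released, the hasp is shut against its stop, and the job was handed in at about 26 s; hand-in returned no verdict.

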